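# Find the full parts box by weight and lock it in the transport cradle

## Task

Only one of the identical closed blue parts boxes is still full of screws: find it by its weight as you lift them, swing the cradle's bail back, stand the full box in the transport cradle and then swing the bail over it until it is fully down in its catches. Stand all the other boxes upright side by side in the aluminium refill tray, and leave the other things on the bench where they are.

Things in the scene. Friction and masses are not known exactly. Their poses are not given: they have to be found in the camera images.
- box_a_mid (a point): middle of a closed blue parts box (up to five alike, some may be absent), 25 mm above its underside. Body 84 (its x) x 60 (y) x 50 mm (z up). On the lid a black bar handle, 52 mm long along x, 14 mm wide (y), 14 mm thick, centre 48 mm above this point; 16 mm of air between lid and bar. Empty or nearly so it weighs 0.2 to 0.3 kg, full 0.6 to 0.85 kg; just one is full, any may be
- box_b_mid (a point): middle of a closed blue parts box (up to five alike, some may be absent), 25 mm above its underside. Body 84 (its x) x 60 (y) x 50 mm (z up). On the lid a black bar handle, 52 mm long along x, 14 mm wide (y), 14 mm thick, centre 48 mm above this point; 16 mm of air between lid and bar. Empty or nearly so it weighs 0.2 to 0.3 kg, full 0.6 to 0.85 kg; just one is full, any may be
- box_c_mid (a point): middle of a closed blue parts box (up to five alike, some may be absent), 25 mm above its underside. Body 84 (its x) x 60 (y) x 50 mm (z up). On the lid a black bar handle, 52 mm long along x, 14 mm wide (y), 14 mm thick, centre 48 mm above this point; 16 mm of air between lid and bar. Empty or nearly so it weighs 0.2 to 0.3 kg, full 0.6 to 0.85 kg; just one is full, any may be
- box_d_mid (a point): middle of a closed blue parts box (up to five alike, some may be absent), 25 mm above its underside. Body 84 (its x) x 60 (y) x 50 mm (z up). On the lid a black bar handle, 52 mm long along x, 14 mm wide (y), 14 mm thick, centre 48 mm above this point; 16 mm of air between lid and bar. Empty or nearly so it weighs 0.2 to 0.3 kg, full 0.6 to 0.85 kg; just one is full, any may be
- box_e_mid (a point): middle of a closed blue parts box (up to five alike, some may be absent), 25 mm above its underside. Body 84 (its x) x 60 (y) x 50 mm (z up). On the lid a black bar handle, 52 mm long along x, 14 mm wide (y), 14 mm thick, centre 48 mm above this point; 16 mm of air between lid and bar. Empty or nearly so it weighs 0.2 to 0.3 kg, full 0.6 to 0.85 kg; just one is full, any may be
- box_a: the same parts box as box_a_mid; this origin is the centre of its underside, axes as there
- box_b: the same parts box as box_b_mid; this origin is the centre of its underside, axes as there
- box_c: the same parts box as box_c_mid; this origin is the centre of its underside, axes as there
- box_d: the same parts box as box_d_mid; this origin is the centre of its underside, axes as there
- box_e: the same parts box as box_e_mid; this origin is the centre of its underside, axes as there
- cradle: the transport cradle, fixed to the bench: a grey base plate 126 (x) x 172 (y) mm, 6 mm thick, with four yellow flared lips round the box's seat, a swinging hold-down bail hinged along its -y side and two forked catches on its +y side. Origin on the bench under the middle of the seat
- cradle_seat (a point): middle of the seat, on the top of the cradle's plate, 6 mm above the bench. The box stands here, length (handle) along the cradle's x, either way round; the lips reach 20 mm over the bench and leave 4 mm on each side at the bottom, more above. Hinge lugs and catches are 74 mm high over the bench, at x = +-34 mm, y = -54 and +54 mm
- bail_hinge (a point): middle of the bail's hinge line, which runs along the cradle's x, 54 mm to -y of the seat's middle and 64 mm above the bench
- bail_grip (a point): middle of the bail's red grip, a round sleeve 14 mm thick and 52 mm long along the cradle's x, 126 mm from the hinge line. The bail is two 8 mm steel arms at x = +-34 mm joined by this grip. With the bail down, the catches stand just beyond the ends of the grip, and beside its middle 30 mm are clear on both sides, also with a box in the seat
- bail (a joint): angle of the bail, rad: 0 = down across the box's lid, arms at rest in the catches, grip 72 mm to the cradle's +y of the seat's middle; pi/2 = straight up; 2.7 = folded right back to the cradle's -y side (stop); past about 2.2 the room above the seat is clear. A stiff hinge: the bail stays where it is left; about 2 N at the grip moves it
- tray: the refill tray, fixed to the bench: an open aluminium tray 118 (x) x 330 (y) mm with an 18 mm high rim, walls 3 mm. Origin under its middle
- tray_floor (a point): middle of the refill tray's floor, 3 mm above the bench; room for four boxes side by side along the tray's y, their handles along its x
- tape_measure: a yellow tape measure standing on the bench, 36x83x63 mm, origin at the middle of its underside; a bystander
- electrical_tape: a black roll of electrical tape, 58 mm across and 19 mm high, origin at the middle of its underside; a bystander
Things that resemble listed ones, but are neither listed nor needed, are in the scene too. What is shaped like the box_e but purple is not meant.

How it is judged:
On the way, in this order (a step that is already met when the one before it is completed fails the run):
1. the full box stands in the cradle, let go (((x of box_a_mid in the frame of cradle_seat between -0.012 and 0.012 m and y of box_a_mid in the frame of cradle_seat between -0.012 and 0.012 m and z of box_a_mid in the frame of cradle_seat below 0.031 m and angle between box_a_mid's own z axis and vertical below 0.08 rad and contact force between cradle and box_a above 4 N and contact force between the fingers and box_a below 0.3 N) or (x of box_b_mid in the frame of cradle_seat between -0.012 and 0.012 m and y of box_b_mid in the frame of cradle_seat between -0.012 and 0.012 m and z of box_b_mid in the frame of cradle_seat below 0.031 m and angle between box_b_mid's own z axis and vertical below 0.08 rad and contact force between cradle and box_b above 4 N and contact force between the fingers and box_b below 0.3 N) or (x of box_c_mid in the frame of cradle_seat between -0.012 and 0.012 m and y of box_c_mid in the frame of cradle_seat between -0.012 and 0.012 m and z of box_c_mid in the frame of cradle_seat below 0.031 m and angle between box_c_mid's own z axis and vertical below 0.08 rad and contact force between cradle and box_c above 4 N and contact force between the fingers and box_c below 0.3 N) or (x of box_d_mid in the frame of cradle_seat between -0.012 and 0.012 m and y of box_d_mid in the frame of cradle_seat between -0.012 and 0.012 m and z of box_d_mid in the frame of cradle_seat below 0.031 m and angle between box_d_mid's own z axis and vertical below 0.08 rad and contact force between cradle and box_d above 4 N and contact force between the fingers and box_d below 0.3 N) or (x of box_e_mid in the frame of cradle_seat between -0.012 and 0.012 m and y of box_e_mid in the frame of cradle_seat between -0.012 and 0.012 m and z of box_e_mid in the frame of cradle_seat below 0.031 m and angle between box_e_mid's own z axis and vertical below 0.08 rad and contact force between cradle and box_e above 4 N and contact force between the fingers and box_e below 0.3 N))), for 0.3 s.
2. the bail is swung over the box, down in its catches (value of joint bail below 0.05 rad), for 0.2 s.
At the end, for the whole second after the job is handed in: The full box (it presses on the cradle with more than 4 N) stands upright in the cradle within 12 mm of the seat's middle, not held; the bail is within 0.05 rad of fully down; every other box stands upright (within 0.08 rad) on the floor of the refill tray; all at rest (value of joint bail below 0.05 rad and ((x of box_a_mid in the frame of cradle_seat between -0.012 and 0.012 m and y of box_a_mid in the frame of cradle_seat between -0.012 and 0.012 m and z of box_a_mid in the frame of cradle_seat below 0.031 m and angle between box_a_mid's own z axis and vertical below 0.08 rad and contact force between cradle and box_a above 4 N and contact force between the fingers and box_a below 0.3 N) or (x of box_b_mid in the frame of cradle_seat between -0.012 and 0.012 m and y of box_b_mid in the frame of cradle_seat between -0.012 and 0.012 m and z of box_b_mid in the frame of cradle_seat below 0.031 m and angle between box_b_mid's own z axis and vertical below 0.08 rad and contact force between cradle and box_b above 4 N and contact force between the fingers and box_b below 0.3 N) or (x of box_c_mid in the frame of cradle_seat between -0.012 and 0.012 m and y of box_c_mid in the frame of cradle_seat between -0.012 and 0.012 m and z of box_c_mid in the frame of cradle_seat below 0.031 m and angle between box_c_mid's own z axis and vertical below 0.08 rad and contact force between cradle and box_c above 4 N and contact force between the fingers and box_c below 0.3 N) or (x of box_d_mid in the frame of cradle_seat between -0.012 and 0.012 m and y of box_d_mid in the frame of cradle_seat between -0.012 and 0.012 m and z of box_d_mid in the frame of cradle_seat below 0.031 m and angle between box_d_mid's own z axis and vertical below 0.08 rad and contact force between cradle and box_d above 4 N and contact force between the fingers and box_d below 0.3 N) or (x of box_e_mid in the frame of cradle_seat between -0.012 and 0.012 m and y of box_e_mid in the frame of cradle_seat between -0.012 and 0.012 m and z of box_e_mid in the frame of cradle_seat below 0.031 m and angle between box_e_mid's own z axis and vertical below 0.08 rad and contact force between cradle and box_e above 4 N and contact force between the fingers and box_e below 0.3 N)) and (contact force between cradle and box_a above 4 N or (x of box_a_mid in the frame of tray_floor between -0.035 and 0.035 m and y of box_a_mid in the frame of tray_floor between -0.146 and 0.146 m and z of box_a_mid in the frame of tray_floor below 0.031 m and angle between box_a_mid's own z axis and vertical below 0.08 rad)) and (contact force between cradle and box_b above 4 N or (x of box_b_mid in the frame of tray_floor between -0.035 and 0.035 m and y of box_b_mid in the frame of tray_floor between -0.146 and 0.146 m and z of box_b_mid in the frame of tray_floor below 0.031 m and angle between box_b_mid's own z axis and vertical below 0.08 rad)) and (contact force between cradle and box_c above 4 N or (x of box_c_mid in the frame of tray_floor between -0.035 and 0.035 m and y of box_c_mid in the frame of tray_floor between -0.146 and 0.146 m and z of box_c_mid in the frame of tray_floor below 0.031 m and angle between box_c_mid's own z axis and vertical below 0.08 rad)) and (contact force between cradle and box_d above 4 N or (x of box_d_mid in the frame of tray_floor between -0.035 and 0.035 m and y of box_d_mid in the frame of tray_floor between -0.146 and 0.146 m and z of box_d_mid in the frame of tray_floor below 0.031 m and angle between box_d_mid's own z axis and vertical below 0.08 rad)) and (contact force between cradle and box_e above 4 N or (x of box_e_mid in the frame of tray_floor between -0.035 and 0.035 m and y of box_e_mid in the frame of tray_floor between -0.146 and 0.146 m and z of box_e_mid in the frame of tray_floor below 0.031 m and angle between box_e_mid's own z axis and vertical below 0.08 rad)) and linear speed of each of box_a, box_b, box_c, box_d, box_e below 0.02 m/s); the robot touches nothing.
It fails at once if the tape measure or the roll of tape was shoved more than 5 cm (distance of any of tape_measure, electrical_tape from where it was at the start of the episode above 0.05 m).
Of box_d, box_e only 1 to 2 are there at a start; the rules pass over those that are not, and their reading is None.
At some moment in a run one of box_a, box_b, box_c may be knocked a few centimetres aside while the robot is not near it.
Once in a run the grip may slacken for a moment while it holds something.
It also fails if it takes over 208 s, if anything falls off the work surface, if the arm or the gripper's body presses on something with over 40 N, if the wrist force passes 120 N, or if a joint passes its speed limit or range.

## Robot

A 6-joint arm with a two-finger parallel gripper is mounted at the origin on a cart in front of the work surface, level with it; the furniture and walls round the work are solid. World frame = base frame: x ahead of the robot, y to its left, z up, the work surface at z = 0. Lengths are in m, angles in rad, forces in N, time in s.
With the tool pointing down it reaches from about 0.4 to 0.825 m from the base axis. Payload 7 kg.
Tool frame: the origin (TCP) lies between the finger pads; the fingertips stand 25 mm ahead of it and the grasp point (between the pads) lies 6 mm ahead of it (manip.tcp_to_tips is the distance from the TCP to the fingertips, in m); z points along the fingers, y is the line along which they close (so a half turn about z gives the same grasp; the last joint's range is limited). The gripper opens to 85 mm and grips with 20 to 120 N. Pads are 22 mm wide; open, the fingers measure 114 mm over their backs; the gripper's body (76 mm by 85 mm) begins 54 mm behind the grasp point. The pads swing forward as they close: fully open they stand 13 mm farther back than shut.
Start: joints at [1.425, 0.359, 0.012, 0, -1.224, -0.288], TCP at [0.284, 0.612, 0.256] pointing down, gripper open.
Joint ranges: [-3.07, 3.07], [-1.43, 2.12], [-1.02, 1.25], [-3.03, 1.67], [-3.05, -0], [-3.03, 3.03]. Speed limits (rad/s): [2.39, 2.39, 3.01, 3.14, 3.14, 3.14].

## Interface

Orientations are given as a unit quaternion [x, y, z, w].
In Python, from rig import sense, optics, workorder, manip gives the robot as it stands.
- The arm moves only by the shell command python3 -m pendant 'ROWS' [OPENING] [FORCE]. ROWS is text: rows parted by semicolons, each of 6 numbers parted by spaces: the shift along the tool's x, y, z in cm, then the turn, a rotation vector about the tool's x, y, z in degrees. In form: x y z ax ay az; .... A call has 1 to 8 rows; each row shifts and turns the commanded pose from where the row before left it, along the tool's axes as they then stand; what a row does not reach is not made up. A row lasts 1/8 s, in which the tool goes at most 62.5 mm and 10.7 degrees, less where a joint would pass 70% of its speed; a pose out of reach is approached as far as the arm can. A call is refused whole if a number of a shift passes 6.25 or a number of a turn 10.7, either way. A call with a gripper value outside its range is refused whole. OPENING is the closure in counts, from 0 (fully open) to 255 (shut), set as the call begins (- or left out, the last holds). The fingers move at their own pace and stop on an object; FORCE is the grip in N (left out, the last holds). Time passes only in rows, so rows that do not move let the fingers close. It gives the time, the measured TCP pose, the force, the opening and the grip force at its end, in the units of the state.
- sense(): the state, without advancing time (a new reading comes with each control period).
- optics.camera(name): name is "scene" or "top" or "wrist"; returns (picture, depth): 400x640x3 uint8, red, green, blue; 400x640 float32, m along the optical axis (not along the pixel's ray), 0 where there is no reading.
- optics.camera_model(name): a dict with "K" (3x3 intrinsics, pixels), "k1" (the pictures are not rectified: a ray, as slopes to the right and down, at radius r is drawn at 1 + k1 r^2 times it, then the intrinsics apply), "R" (3x3) and "t" (3): a world point X has camera coordinates R X + t; the wrist camera has in their place "T_tool_cam" (4x4, takes a point from camera to tool coordinates, whose origin is the TCP and whose axes are the flange's). Camera axes: x right, y down, z forward; pixel columns grow to the right and rows downward; lengths in m; the calibration is good to about 2 mm. A picture is of the moment at which its call begins: read the wrist's pose just before it. camera_model takes no time and is no camera call.
- workorder.hand_in(): hands the job in; it is judged then, once.
The state is a dict: "t": time; "joint_positions": joint angles; "dq": joint speeds; "tau": joint torques, N m; "tool_pos": TCP position; "tcp_rot": TCP orientation; "wrist_force": force on the tool from outside, world axes, zero at the start; "wrist_torque": the same for the moment, N m; "width": finger opening in m; "grip_force": force on a finger pad.
Only numpy, scipy, OpenCV 4.12 (cv2) and the standard library are available. Lean on these libraries where they do the work, as an engineer would, in place of code of your own. Each camera call takes 0.05 s, during which the arm holds its last target. There are 200 camera calls.

## Working session

There is one attempt and no reset: what is moved stays moved. The work goes in short steps, Python scripts to look and compute and a shell command to move; the robot and the scene stay as the last step left them, time stands still between calls to the robot, and variables do not carry over. Pictures are saved under pics/ and viewed, at most 14 in all, crops included, and the job is handed in when it is done.

```bash
mkdir -p pics; ls; cat > h.py <<'E'
import numpy as np, cv2
from rig import sense, optics, workorder, manip
from scipy.spatial.transform import Rotation as Rn
def world(name):
    m=optics.camera_model(name); s=sense()
    pic,d=optics.camera(name)
    K=np.array(m['K']); k1=m['k1']
    v,u=np.mgrid[0:400,0:640]
    pts=np.stack([u,v],-1).reshape(-1,1,2).astype(np.float64)
    n=cv2.undistortPoints(pts,K,np.array([k1,0,0,0.])).reshape(400,640,2)
    P=np.dstack([n,np.ones((400,640))])*d[...,None]
    if name=='wrist':
        T=np.array(m['T_tool_cam']); P=P@T[:3,:3].T+T[:3,3]
        R=Rn.from_quat(s['tcp_rot']).as_matrix(); P=P@R.T+np.array(s['tool_pos'])
    else:
        P=(P-np.array(m['t']))@np.array(m['R'])
    P[d==0]=np.nan
    return pic,P
def save(n,pic): cv2.imwrite('pics/'+n+'.png',pic[...,::-1])
E
python3 - <<'E'
from h import *
for n in('top','scene'):
    pic,P=world(n); save(n+'0',pic); np.savez('/tmp/'+n+'.npz',pic=pic,P=P)
    m=optics.camera_model(n); print(n,(-np.array(m['R']).T@m['t']).round(3),np.array(m['K']).round(0).tolist(),m['k1'])
s=sense(); print({k:np.round(v,3).tolist() for k,v in s.items()}, manip.tcp_to_tips)
print(Rn.from_quat(s['tcp_rot']).as_matrix().round(3)); print(optics.camera_model('wrist')['T_tool_cam'])
E
```

```text
pics
top [0.368 0.065 1.013] [[394.0, 0.0, 320.0], [0.0, 394.0, 196.0], [0.0, 0.0, 1.0]] -0.07236306257880931
scene [-0.225 -0.928  0.84 ] [[460.0, 0.0, 309.0], [0.0, 460.0, 197.0], [0.0, 0.0, 1.0]] 0.0023306699050630302
{'t': 0.1, 'joint_positions': [1.425, 0.359, 0.011, -0.0, -1.224, -0.288], 'dq': [-0.001, -0.002, -0.001, 0.002, -0.002, -0.001], 'tau': [-0.002, -58.476, 29.411, 6.955, -0.003, 0.0], 'tool_pos': [0.284, 0.612, 0.255], 'tcp_rot': [0.977, -0.215, -0.0, 0.001], 'wrist_force': [-0.049, 1.464, -0.455], 'wrist_torque': [-0.015, -0.032, -0.019], 'grip_force': 0.0, 'width': 0.085} 0.025
[[ 0.907 -0.42  -0.001]
 [-0.42  -0.907 -0.001]
 [ 0.     0.002 -1.   ]]
[[-2.07482340e-04 -9.54218236e-01 -2.99111208e-01  7.80226630e-02]
 [ 9.99999876e-01 -3.33246039e-04  3.69451664e-04  1.59785843e-04]
 [-4.52215141e-04 -2.99111095e-01  9.54218187e-01 -1.17818667e-01]
 [ 0.00000000e+00  0.00000000e+00  0.00000000e+00  1.00000000e+00]]
```

View pics/top0.png

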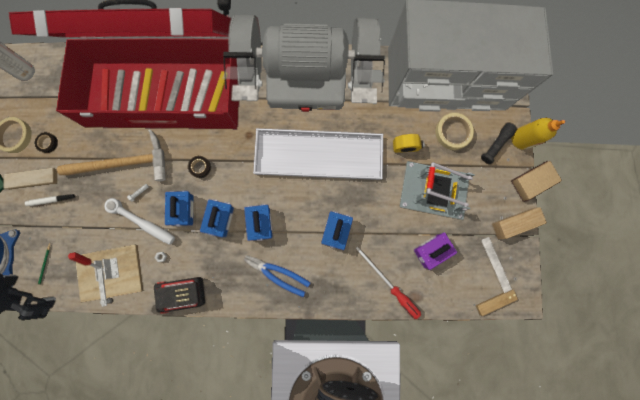

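View pics/scene0.png

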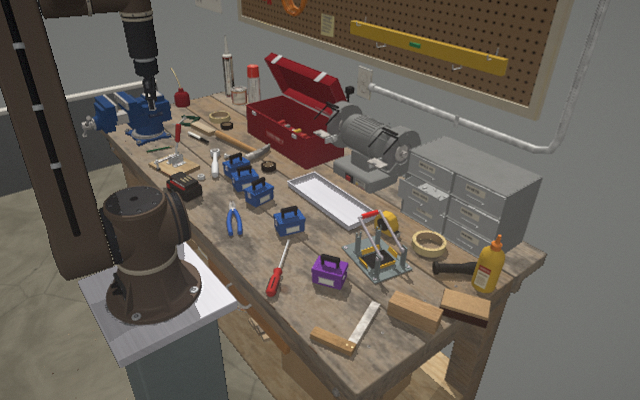

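The top view shows four blue boxes at (179,209), (217,219), (258,222) and (338,231). The purple look-alike is at (437,252). The tray is at (318,155), and the cradle is at (437,190) with its red grip near (432,178) and the bail roughly upright. Things that could be mistaken for a box are the purple box, the black/red battery (180,295) and the blue vise (5,250). I choose the blue ones. Next I'll measure them and check in one crop.

```bash
cat >> h.py <<'E'
def rect(pts):
    (c,wh,a)=cv2.minAreaRect((pts*1000).astype(np.float32))
    b=cv2.boxPoints((c,wh,a)); e=[b[1]-b[0],b[2]-b[1]]; l=max(e,key=np.linalg.norm)
    return np.array(c)/1000,np.array(sorted(wh)),np.degrees(np.arctan2(l[1],l[0]))%180
def boxes(pic,P):
    """lid plane blue pts -> centre, size, angle of long side"""
    hsv=cv2.cvtColor(pic,cv2.COLOR_RGB2HSV)
    blue=cv2.inRange(hsv,(100,120,40),(122,255,255))
    m=((blue>0)&(P[...,2]>.035)&(P[...,2]<.062)).astype(np.uint8)
    m=cv2.morphologyEx(m,cv2.MORPH_CLOSE,np.ones((9,9)))
    n,l,st,ce=cv2.connectedComponentsWithStats(m)
    out=[]
    for i in range(1,n):
        if st[i,4]<250: continue
        q=P[(l==i)&(blue>0)&(P[...,2]>.044)&(P[...,2]<.056)]
        if len(q)<100: continue
        c,wh,a=rect(q[:,:2])
        out.append((ce[i].round(),c.round(4),wh.round(0),round(a,1)))
    return out
E
python3 - <<'E'
from h import *
z=np.load('/tmp/top.npz'); pic,P=z['pic'],z['P']
for b in boxes(pic,P): print(b)
# handle estimate
hsv=cv2.cvtColor(pic,cv2.COLOR_RGB2HSV)
m=((hsv[...,2]<90)&(P[...,2]>.066)&(P[...,2]<.09)).astype(np.uint8)
n,l,st,ce=cv2.connectedComponentsWithStats(m)
for i in range(1,n):
    if st[i,4]>30: q=P[l==i]; print('h',ce[i].round(),rect(q[:,:2]),np.nanmedian(q[:,2]))
# tray: bright grey rim
def reg(u0,u1,v0,v1):
    s=(slice(v0,v1),slice(u0,u1)); return pic[s],P[s],hsv[s]
p,q,h=reg(240,400,115,195)
m=(q[...,2]>.012)&(q[...,2]<.024); print('tray rim',rect(q[m][:,:2]))
p,q,h=reg(390,490,155,225)
m=((h[...,0]<8)|(h[...,0]>172))&(h[...,1]>140)&(h[...,2]>80)
print('red',m.sum(),rect(q[m][:,:2]),np.nanpercentile(q[m],[5,50,95],axis=0).round(3))
m=(q[...,2]>.002)&(q[...,2]<.012)&(h[...,1]<80); print('plate',rect(q[m][:,:2]),m.sum())
m=(h[...,0]>20)&(h[...,0]<35)&(h[...,1]>150)&(q[...,2]<.03); print('lips',rect(q[m][:,:2]),m.sum())
for nm in('top','scene'):
    z=np.load('/tmp/%s.npz'%nm)['pic']
    c=z[155:225,390:490] if nm=='top' else z[195:290,330:425]
    save('crad_'+nm,cv2.resize(c,None,fx=4,fy=4))
a=cv2.imread('pics/crad_top.png'); b=cv2.imread('pics/crad_scene.png')
cv2.imwrite('pics/crad.png',np.hstack([cv2.resize(a,(400,400)),cv2.resize(b,(400,400))]))
E
```

```text
(array([177., 208.]), array([0.4758, 0.3993]), array([60., 81.]), np.float32(2.1))
(array([216., 218.]), array([0.4527, 0.3005]), array([61., 81.]), np.float32(167.4))
(array([258., 222.]), array([0.4438, 0.1967]), array([59., 82.]), np.float32(7.9))
(array([337., 230.]), array([0.4279, 0.0021]), array([58., 82.]), np.float32(165.2))
h [126.  59.] (array([0.87050507, 0.51679266]), array([155.06108093, 432.11090088]), np.float32(112.58758)) 0.07827188682336707
h [307.  84.] (array([0.79102344, 0.08554854]), array([ 6.2142868 , 87.79979706]), np.float32(92.213585)) 0.07796719075216822
h [157. 118.] (array([0.69686212, 0.47001358]), array([ 47.01331329, 415.78024292]), np.float32(96.290985)) 0.07844010330681495
h [173. 207.] (array([0.47560226, 0.39823547]), array([14.31488419, 51.17147827]), np.float32(4.8040504)) 0.0782646412914512
h [213. 217.] (array([0.45276895, 0.30051736]), array([14.86953926, 48.82533646]), np.float32(168.05006)) 0.07853198907924641
h [256. 221.] (array([0.44359357, 0.1961962 ]), array([12.52183342, 50.57327271]), np.float32(7.5490303)) 0.07851299757995005
h [33
[... 162 characters left out ...]
96356]), array([13.88052082, 49.9535141 ]), np.float32(120.63928)) 0.07971500231015033
h [314. 395.] (array([0.04679594, 0.05237778]), array([ 3.07531524, 25.61314583]), np.float32(142.28365)) 0.07449016502484651
tray rim (array([0.62877002, 0.02750589]), array([122.7156601 , 378.08047485]), np.float32(88.537346))
red 127 (array([ 0.55253259, -0.22904449]), array([49.64838028, 62.02334595]), np.float32(171.87776)) [[ 0.528 -0.253  0.007]
 [ 0.551 -0.21   0.127]
 [ 0.573 -0.203  0.13 ]]
plate (array([ 0.54398315, -0.27343637]), array([186.24969482, 271.75088501]), np.float32(90.79268)) 2632
lips (array([ 0.53759009, -0.27006876]), array([ 80.07831573, 106.65102386]), np.float32(162.4741)) 128
```

View pics/crad.png

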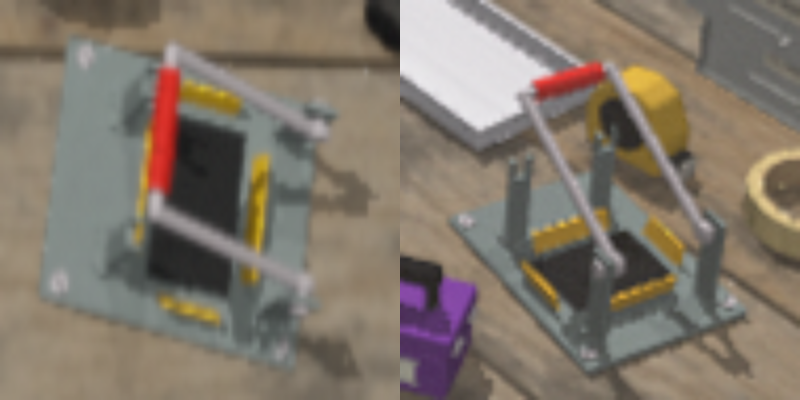

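The cradle seat is empty (black mat, yellow lips). The bail is about 30° up, hinged on the right (world -y), with its grip over the catches on the left. Next: precise poses for the cradle and tray.

```bash
python3 - <<'E'
from h import *
z=np.load('/tmp/top.npz'); pic,P=z['pic'],z['P']; hsv=cv2.cvtColor(pic,cv2.COLOR_RGB2HSV)
def comp(mask,seed=None,box=None):
    mm=np.zeros((400,640),np.uint8); u0,u1,v0,v1=box; mm[v0:v1,u0:u1]=mask[v0:v1,u0:u1]
    return cv2.connectedComponentsWithStats(mm)
bx=(240,400,120,190)
n,l,st,ce=comp((P[...,2]>.010)&(P[...,2]<.024),box=bx); i=1+st[1:,4].argmax(); print('tray rim',rect(P[l==i][:,:2]),st[i])
n,l,st,ce=comp((hsv[...,1]<40)&(hsv[...,2]>130),box=bx); i=1+st[1:,4].argmax(); print('tray col',rect(P[l==i][:,:2]),st[i])
bx=(396,478,158,220)
m=(hsv[...,0]>75)&(hsv[...,0]<110)&(hsv[...,1]>15)&(P[...,2]<.012)&(P[...,2]>-.005)
n,l,st,ce=comp(m,box=bx); i=1+st[1:,4].argmax(); print('plate',rect(P[l==i][:,:2]),st[i])
m=(hsv[...,2]<60)&(P[...,2]<.015)&(P[...,2]>0)
n,l,st,ce=comp(m,box=bx); i=1+st[1:,4].argmax(); print('mat',rect(P[l==i][:,:2]),st[i])
m=(hsv[...,0]>18)&(hsv[...,0]<35)&(hsv[...,1]>120)&(P[...,2]<.035)
n,l,st,ce=comp(m,box=bx)
for i in range(1,n):
    if st[i,4]>5: print('lip',P[l==i].mean(0).round(4),rect(P[l==i][:,:2]),ce[i],st[i,4])
m=(P[...,2]>.055)&(P[...,2]<.085)
n,l,st,ce=comp(m,box=bx)
for i in range(1,n):
    if st[i,4]>3: print('post',P[l==i].mean(0).round(4),ce[i],st[i,4])
m=((hsv[...,0]<8)|(hsv[...,0]>172))&(hsv[...,1]>140)&(hsv[...,2]>80)&(P[...,2]>.1)
n,l,st,ce=comp(m,box=bx); i=1+st[1:,4].argmax(); print('grip',rect(P[l==i][:,:2]),P[l==i][:,2].max())
E
```

```text
tray rim (array([0.62932684, 0.04931483]), array([122.7156601 , 334.44833374]), np.float32(88.53735)) [253 128 130  52 765]
tray col (array([0.64690808, 0.0494359 ]), array([129.48347473, 333.56848145]), np.float32(83.59422)) [ 253  128  131   51 5697]
plate (array([ 0.54669135, -0.22809314]), array([105.91847992, 121.31430054]), np.float32(169.95732)) [402 164  39  50 612]
mat (array([ 0.55303748, -0.2766752 ]), array([45.28919983, 45.31023788]), np.float32(167.90514)) [433 176  18  20 260]
lip [ 0.5873 -0.2758  0.0153] (array([ 0.58790448, -0.27650192]), array([ 7.26674175, 37.87106323]), np.float32(78.907524)) [442.12 171.72] 50
lip [ 0.5399 -0.3062  0.0144] (array([ 0.53945746, -0.30558817]), array([11.20895863, 43.85781097]), np.float32(1.9743403)) [453.97014925 189.8358209 ] 67
lip [ 0.5427 -0.2305  0.0097] (array([ 0.5423783, -0.2307093]), array([ 1.88510907, 16.74070358]), np.float32(161.23941)) [425.  188.5] 6
lip [ 0.506  -0.2995  0.0151] (array([ 0.50532166, -0.29977377]), array([2.15442276, 5.97556877]), np.float32(51.858418)) [452.    202.625] 8
lip [ 0.489  -0.259   0.0162] (array([ 0.48957822, -0.25889566]), array([ 6.72397184, 37.46390152]), np.float32(81.56178)) [437.04 208.8 ] 25
post [ 0.5821 -0.219   0.064 ] [426.25       169.20833333] 24
post [ 0.5668 -0.3185  0.0731] [466.81081081 175.39189189] 74
post [ 0.514  -0.2088  0.0643] [422.91666667 196.125     ] 24
post [ 0.4924 -0.3052  0.0725] [462.66216216 205.05405405] 74
grip (array([ 0.54989771, -0.2101684 ]), array([13.43237495, 51.06349945]), np.float32(168.42175)) 0.132040545698593
```

```bash
cat > go.py <<'E'
import sys; from h import *
x,y,z,yaw=map(float,sys.argv[1:5]); s=sense()
R=Rn.from_quat(s['tcp_rot']); c,d=np.cos(np.radians(yaw)),np.sin(np.radians(yaw))
T=np.array([[c,d,0],[d,-c,0],[0,0,-1.]])
rv=np.degrees((R.inv()*Rn.from_matrix(T)).as_rotvec())
print('t',round(s['t'],1),'pos',np.round(s['tool_pos'],4),'w',round(s['width'],4),'F',np.round(s['wrist_force'],1),'grip',round(s['grip_force'],1))
print('turn first deg',rv.round(1),'then shift cm',(T.T@(np.array([x,y,z])-s['tool_pos'])*100).round(2))
E
python3 -m pendant '0 0 0 0 0 -7.2; 0 0 0 0 0 -7.2; 0 0 0 0 0 0' 130
python3 -m pendant '2.74 5.07 0 0 0 0; 2.74 5.07 0 0 0 0; 2.74 5.07 0 0 0 0; 2.74 5.07 0 0 0 0; 2.74 5.07 0 0 0 0; 2.74 5.07 0 0 0 0; 2.74 5.07 0 0 0 0; 2.74 5.07 0 0 0 0'
python3 -m pendant '2.74 5.07 0 0 0 0; 2.74 5.07 0 0 0 0; 2.74 5.07 0 0 0 0; 2.74 5.07 0 0 0 0; 2.74 5.07 0 0 0 0; 2.74 5.07 0 0 0 0; 2.74 5.07 0 0 0 0; 0 0 0 0 0 0'
python3 go.py .550 -.210 .133 -10.5
python3 - <<'E'
from h import *
pic,P=world('wrist'); save('w1',pic); hsv=cv2.cvtColor(pic,cv2.COLOR_RGB2HSV)
m=((hsv[...,0]<8)|(hsv[...,0]>172))&(hsv[...,1]>140)&(hsv[...,2]>80)&(P[...,2]>.1)
print(m.sum(), rect(P[m][:,:2]), np.nanpercentile(P[m][:,2],95))
E
```

```text
t: 0.48
tool_pos: [0.2836, 0.6122, 0.2558]
tcp_rot: [0.996, -0.092, -0.0, 0.0]
wrist_force: [0.6, -0.5, -0.5]
width: 0.0422
grip_force: 0.0
t: 1.48
tool_pos: [0.4258, 0.172, 0.2566]
tcp_rot: [0.996, -0.093, 0.0, -0.0]
wrist_force: [1.9, 1.0, 0.4]
width: 0.0418
grip_force: 0.0
t: 2.48
tool_pos: [0.5501, -0.2134, 0.2551]
tcp_rot: [0.995, -0.095, -0.001, 0.0]
wrist_force: [-0.6, 0.2, -0.1]
width: 0.0418
grip_force: 0.0
t 2.5 pos [ 0.5501 -0.2134  0.2551] w 0.0418 F [-0.6  0.2 -0.1] grip 0.0
turn first deg [ 0.   0.1 -0.4] then shift cm [-0.07 -0.33 12.21]
749 (array([ 0.54752014, -0.2322245 ]), array([50.98734283, 59.91825867]), np.float32(80.026115)) 0.1303642345431925
```

View pics/w1.png

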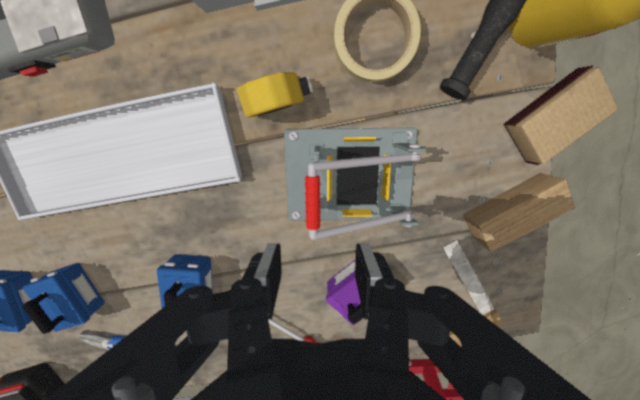

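The wrist view shows the cradle aligned with the tool, the red grip at (313,203), and all four yellow lips round the seat at (358,176).

```bash
python3 - <<'E'
from h import *
pic,P=world('wrist'); hsv=cv2.cvtColor(pic,cv2.COLOR_RGB2HSV)
B=(slice(120,245),slice(282,430)); pic=pic[B];P=P[B];hsv=hsv[B]
m=((hsv[...,0]<8)|(hsv[...,0]>172))&(hsv[...,1]>140)&(hsv[...,2]>80)&(P[...,2]>.11)
print('grip',rect(P[m][:,:2]), np.nanpercentile(P[m][:,2],95))
m=((hsv[...,0]>18)&(hsv[...,0]<35)&(hsv[...,1]>120)&(P[...,2]<.035)).astype(np.uint8)
n,l,st,ce=cv2.connectedComponentsWithStats(m)
for i in range(1,n):
    if st[i,4]>15: print('lip',P[l==i].mean(0).round(4),rect(P[l==i][:,:2]),ce[i].round(),st[i,4])
m=((hsv[...,2]<50)&(P[...,2]<.015)&(P[...,2]>0)).astype(np.uint8)
n,l,st,ce=cv2.connectedComponentsWithStats(m);i=1+st[1:,4].argmax(); print('mat',rect(P[l==i][:,:2]))
m=((hsv[...,0]>75)&(hsv[...,0]<110)&(hsv[...,1]>15)&(P[...,2]<.012)&(P[...,2]>-.005)); print('plate',rect(P[m][:,:2]))
E
```

```text
grip (array([ 0.55132275, -0.20899928]), array([13.39733696, 50.75424576]), np.float32(169.37317)) 0.12997464943743817
lip [ 0.5896 -0.2744  0.0172] (array([ 0.58942499, -0.27414529]), array([ 4.6075716 , 38.65333939]), np.float32(79.14656)) [78. 18.] 121
lip [ 0.574  -0.2336  0.0168] (array([ 0.57376282, -0.23369728]), array([4.34688044, 5.75578117]), np.float32(170.37556)) [48. 37.] 20
lip [ 0.5288 -0.3018  0.0157] (array([ 0.52839386, -0.3039129 ]), array([10.40841103, 48.60681534]), np.float32(169.83937)) [105.  61.] 251
lip [ 0.5382 -0.2272  0.0164] (array([ 0.53905914, -0.22707805]), array([ 5.85003328, 40.90612793]), np.float32(169.55846)) [48. 64.] 123
lip [ 0.4924 -0.2572  0.0144] (array([ 0.4921926 , -0.25738306]), array([ 5.28128242, 39.17747498]), np.float32(79.53976)) [76. 92.] 199
mat (array([ 0.52816376, -0.26351175]), array([52.10676193, 54.83833313]), np.float32(81.87653))
plate (array([ 0.5434411 , -0.25625711]), array([122.53129578, 168.27970886]), np.float32(79.85813))
```

```bash

python3 -m pendant '0 -0.4 4.2 0 0 -0.2; 0 0 4.2 0 0 0; 0 0 4.2 0 0 0; 0 0 0 0 0 0; 0 0 0 0 0 0'|tail -5
python3 -m pendant '0 0 0 0 0 0; 0 0 0 0 0 0' 175
python3 go.py .5505 -.2095 .129 -10.5
python3 -m pendant '0 1.76 -2.52 0 0 0; 0 2.32 -2.02 0 0 0; 0 2.73 -1.4 0 0 0; 0 2.99 -0.69 0 0 0; 0 3.07 0.06 0 0 0; 0 2.97 0.79 0 0 0; 0 2.68 1.49 0 0 0; 0 2.24 2.09 0 0 0'
python3 -m pendant '0 0.8 0.8 0 0 0; 0 0 0 0 0 0; 0 0 0 0 0 0'
python3 -m pendant '0 -0.6 0 0 0 0;0 0 -5 0 0 0; 0 0 -5 0 0 0; 0 0 -3 0 0 0; 0 0 0 0 0 0; 0 0 0 0 0 0'
python3 - <<'E'
from h import *
pic,P=world('top'); save('t1',pic); hsv=cv2.cvtColor(pic,cv2.COLOR_RGB2HSV)
for b in boxes(pic,P): print(b)
m=((hsv[...,0]<8)|(hsv[...,0]>172))&(hsv[...,1]>140)&(hsv[...,2]>80)&(P[...,2]>.09)
m[:150]=0; m[:,:400]=0; print(m.sum(), P[m].mean(0) if m.sum() else 0)
pic,P=world('wrist'); save('w2',pic)
E
```

```text
tool_pos: [0.5516, -0.2055, 0.1322]
tcp_rot: [0.996, -0.089, 0.001, 0.0]
wrist_force: [0.4, -1.2, 1.3]
width: 0.0421
grip_force: 0.0
t: 3.45
tool_pos: [0.5513, -0.206, 0.1318]
tcp_rot: [0.996, -0.089, 0.001, -0.0]
wrist_force: [0.4, -0.0, -0.1]
width: 0.0269
grip_force: 0.0
t 3.5 pos [ 0.5513 -0.206   0.1318] w 0.0269 F [ 0.4 -0.  -0.1] grip 0.0
turn first deg [-0.  -0.1  0.2] then shift cm [-0.02  0.35  0.28]
t: 4.45
tool_pos: [0.5139, -0.4117, 0.1528]
tcp_rot: [0.996, -0.09, 0.001, 0.0]
wrist_force: [-0.2, 0.7, 0.8]
width: 0.0267
grip_force: 0.4
t: 4.82
tool_pos: [0.5127, -0.4179, 0.1449]
tcp_rot: [0.996, -0.089, 0.0, 0.0]
wrist_force: [0.4, -0.0, -0.4]
width: 0.0261
grip_force: 0.0
t: 5.58
tool_pos: [0.5133, -0.4115, 0.2742]
tcp_rot: [0.996, -0.089, 0.0, -0.0]
wrist_force: [-0.7, 0.2, -0.8]
width: 0.0266
grip_force: 0.0
(array([177., 208.]), array([0.4756, 0.3988]), array([59., 81.]), np.float32(2.1))
(array([216., 218.]), array([0.4528, 0.3008]), array([61., 82.]), np.float32(168.0))
(array([258., 222.]), array([0.4441, 0.1964]), array([59., 82.]), np.float32(7.3))
(array([337., 230.]), array([0.4278, 0.002 ]), array([58., 82.]), np.float32(165.2))
0 0
```

View pics/w2.png

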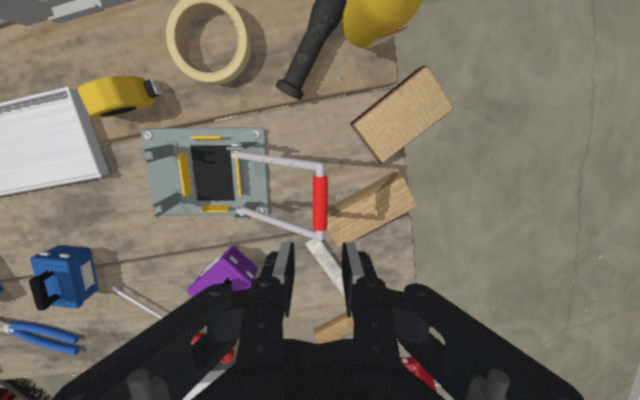

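The bail is folded right back: the grip is at (320,203), beyond the hinge, and the seat is clear. Next is the nearest box.

```bash

python3 - <<'E'
from h import *
pic,P=world('wrist'); hsv=cv2.cvtColor(pic,cv2.COLOR_RGB2HSV)
m=((hsv[...,0]>18)&(hsv[...,0]<35)&(hsv[...,1]>120)&(P[...,2]<.035)).astype(np.uint8); m[:125]=0;m[225:]=0;m[:,:140]=0;m[:,280:]=0
n,l,st,ce=cv2.connectedComponentsWithStats(m)
for i in range(1,n):
    if st[i,4]>15: print('lip',P[l==i].mean(0).round(4),rect(P[l==i][:,:2]),ce[i].round(),st[i,4])
E
python3 -m pendant '-2.34 -4.72 0 0 0 4; -2.34 -4.72 0 0 0 0; -2.34 -4.72 0 0 0 0; -2.34 -4.72 0 0 0 0; -2.34 -4.72 0 0 0 0; -2.34 -4.72 0 0 0 0; -2.34 -4.72 0 0 0 0; -2.34 -4.72 0 0 0 0' 110|tail -1
python3 -m pendant '0 0 0 0 0 0;0 0 0 0 0 0'|head -1; python3 go.py .4283 .002 .083 -14.8
```

```text
lip [ 0.5897 -0.2761  0.0162] (array([ 0.59003986, -0.27354614]), array([ 4.7931366 , 43.05891037]), np.float32(79.360794)) [207. 138.] 116
lip [ 0.5483 -0.2302  0.0149] (array([ 0.54648566, -0.22867838]), array([12.79415894, 61.57070541]), np.float32(162.12164)) [184. 174.] 359
lip [ 0.5311 -0.3048  0.0191] (array([ 0.53079382, -0.30282565]), array([ 7.3110981 , 50.27524567]), np.float32(169.86009)) [238. 177.] 86
lip [ 0.4922 -0.2582  0.0146] (array([ 0.49204401, -0.25806998]), array([ 5.77388906, 38.98248672]), np.float32(79.6784)) [215. 208.] 182
grip_force: 0.0
t: 6.98
t 7.0 pos [ 0.4212 -0.0011  0.274 ] w 0.0484 F [-0.1  0.2 -0.8] grip 0.0
turn first deg [0.  0.  0.6] then shift cm [ 0.61 -0.48 19.1 ]
```

```bash

python3 -m pendant '0.6 -0.5 4.6 0 0 0.6; 0 0 4.8 0 0 0; 0 0 4.8 0 0 0; 0 0 4 0 0 0; 0 0 0.9 0 0 0; 0 0 0 0 0 0; 0 0 0 0 0 0'|tail -4
python3 go.py .4283 .002 .083 -14.8
python3 -m pendant '0 0 0 0 0 0; 0 0 0 0 0 0; 0 0 0 0 0 0; 0 0 0 0 0 0' 255 70|tail -4
python3 -m pendant '0 0 -3 0 0 0; 0 0 -4 0 0 0; 0 0 -4 0 0 0; 0 0 -1 0 0 0; 0 0 0 0 0 0; 0 0 0 0 0 0; 0 0 0 0 0 0'
python3 go.py .629 -.051 .2 -1.5;python3 go.py .5408 -.2665 .2 -10.5
```

```text
tcp_rot: [0.992, -0.129, 0.001, -0.001]
wrist_force: [0.1, 0.0, -0.1]
width: 0.049
grip_force: 0.0
t 7.8 pos [0.4294 0.0023 0.0846] w 0.049 F [ 0.1  0.  -0.1] grip 0.0
turn first deg [-0.1 -0.1 -0.1] then shift cm [-0.1   0.06  0.16]
tcp_rot: [0.992, -0.129, 0.001, -0.0]
wrist_force: [-1.4, 2.4, 6.6]
width: 0.0124
grip_force: 71.5
t: 9.22
tool_pos: [0.4277, 0.002, 0.202]
tcp_rot: [0.992, -0.129, -0.001, 0.001]
wrist_force: [0.5, -0.5, -2.8]
width: 0.0123
grip_force: 70.3
t 9.2 pos [0.4277 0.002  0.202 ] w 0.0123 F [ 0.5 -0.5 -2.8] grip 70.3
turn first deg [  0.1   0.1 -13.4] then shift cm [20.26  4.77  0.2 ]
t 9.2 pos [0.4277 0.002  0.202 ] w 0.0123 F [ 0.5 -0.5 -2.8] grip 70.3
turn first deg [ 0.1  0.1 -4.4] then shift cm [16.02 24.34  0.2 ]
```

About 2.8 N, so it is an empty box. It goes to tray slot 1.

```bash

python3 -m pendant '0 0 0 0 0 -6.7; 0 0 0 0 0 -6.7; 5 1.2 0 0 0 0; 5 1.2 0 0 0 0; 5 1.2 0 0 0 0; 5 1.2 0 0 0 0; 0 0 0 0 0 0; 0 0 0 0 0 0'|tail -1
python3 go.py .6264 -.051 .088 -1.5
```

```text
grip_force: 70.2
t 10.2 pos [ 0.6264 -0.0511  0.2015] w 0.0123 F [ 0.2 -0.  -2. ] grip 70.2
turn first deg [0.  0.2 0. ] then shift cm [ 0.000e+00 -1.000e-02  1.135e+01]
```

```bash

python3 -m pendant '0 0 5 0 0 0; 0 0 4.5 0 0 0; 0 0 1.5 0 0 0; 0 0 0.3 0 0 0; 0 0 0.2 0 0 0; 0 0 0 0 0 0; 0 0 0 0 0 0'
python3 -m pendant '0 0 0 0 0 0; 0 0 0 0 0 0' 110|tail -1
python3 -m pendant '0 0 -5 0 0 0; 0 0 -5 0 0 0; 0 0 -5 0 0 0; 0 0 -3 0 0 0; -2 -5 0 0 0 0; -2 -5 0 0 0 0;0 0 0 0 0 0; 0 0 0 0 0 0'|tail -3
python3 - <<'E'
from h import *
pic,P=world('top'); save('t2',pic)
for b in boxes(pic,P): print(b)
E
python3 go.py .4439 .1963 .083 7.5
```

```text
t: 11.1
tool_pos: [0.6276, -0.0508, 0.0894]
tcp_rot: [1.0, -0.013, 0.001, -0.0]
wrist_force: [0.1, -0.9, -1.7]
width: 0.0126
grip_force: 73.0
grip_force: 0.0
wrist_force: [-0.4, 0.2, -0.2]
width: 0.0485
grip_force: 0.0
(array([359., 154.]), array([ 0.6249, -0.0514]), array([56., 84.]), np.float32(177.4))
(array([264., 220.]), array([0.449 , 0.1793]), array([36., 86.]), np.float32(21.5))
t 12.4 pos [0.5898 0.0498 0.2684] w 0.0486 F [-0.4 -0.2  0.3] grip 0.0
turn first deg [ 0.  -0.  -8.9] then shift cm [-12.55 -16.43  18.54]
```

View pics/t2.png

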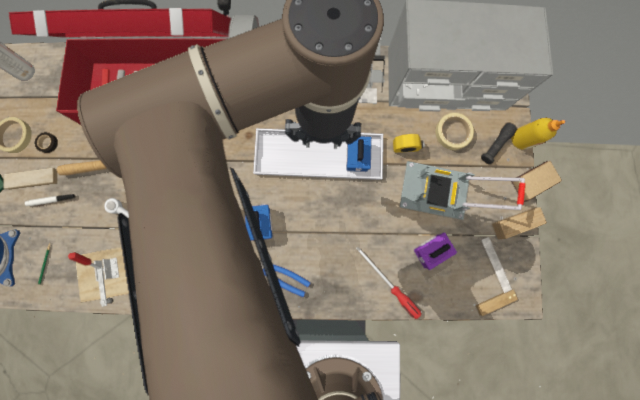

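Box 1 stands in the tray at (359,154), and the bail is open. The arm hides the remaining boxes, so I'll go above the next one and check with the wrist camera.

```bash
cat > look.py <<'E'
import sys; from h import *
pic,P=world('wrist')
if len(sys.argv)>1: save(sys.argv[1],pic)
for b in boxes(pic,P): print('box',*b)
hsv=cv2.cvtColor(pic,cv2.COLOR_RGB2HSV)
m=((hsv[...,2]<90)&(P[...,2]>.066)&(P[...,2]<.092)).astype(np.uint8)
n,l,st,ce=cv2.connectedComponentsWithStats(m)
for i in range(1,n):
    if st[i,4]>150:
        q=P[l==i]; c,wh,a=rect(q[:,:2])
        if 40<wh[1]<62 and wh[0]<25: print('handle',ce[i].round(),c.round(4),wh.round(0),round(a,1),np.nanmedian(q[:,2]).round(4))
E
python3 -m pendant '-4.2 -5.5 0 0 0 -4.5; -4.2 -5.5 0 0 0 -4.4; -4.1 -5.4 0 0 0 0; 0 0 0 0 0 0; 0 0 0 0 0 0'|head -2
python3 look.py; python3 go.py .4439 .1963 .083 7.5
```

```text
t: 13.02
tool_pos: [0.469, 0.1925, 0.2685]
box [536.  74.] [ 0.6272 -0.048 ] [60. 84.] 0.1
box [155. 151.] [0.4779 0.4006] [59. 82.] 2.7
box [230. 178.] [0.4559 0.3034] [59. 82.] 167.9
box [310. 195.] [0.4465 0.1995] [58. 82.] 8.0
handle [563.  72.] [ 0.627  -0.0491] [15. 51.] 178.0 0.0818
handle [136. 156.] [0.478  0.4005] [14. 50.] 4.9 0.0793
handle [221. 186.] [0.4554 0.3027] [14. 51.] 167.5 0.0796
handle [309. 204.] [0.4468 0.1992] [12. 49.] 7.4 0.0798
handle [619. 286.] [ 0.3834 -0.2412] [14. 51.] 119.4 0.0778
t 13.1 pos [0.4693 0.192  0.2683] w 0.0488 F [ 0.4 -0.3 -0.1] grip 0.0
turn first deg [ 0.  -0.  -0.1] then shift cm [-2.46 -0.75 18.53]
```

```bash

python3 -m pendant '-2.3 -0.9 4.6 0 0 0; 0 0 4.8 0 0 0; 0 0 4.5 0 0 0; 0 0 3.7 0 0 0; 0 0 0.8 0 0 0; 0 0 0 0 0 0; 0 0 0 0 0 0'|tail -4
python3 go.py .446 .198 .084 7.5
python3 -m pendant '0 0 0 0 0 0; 0 0 0 0 0 0; 0 0 0 0 0 0; 0 0 0 0 0 0' 255 70|tail -2
python3 -m pendant '0 0 -3 0 0 0; 0 0 -4 0 0 0; 0 0 -4 0 0 0; 0 0 -1 0 0 0; 0 0 0 0 0 0; 0 0 0 0 0 0; 0 0 0 0 0 0'
python3 go.py .629 .049 .2 -1.5;python3 go.py .5400 -.268 .2 -10.5
```

```text
tcp_rot: [0.998, 0.065, 0.001, -0.001]
wrist_force: [-0.2, -0.3, -0.8]
width: 0.0486
grip_force: 0.0
t 13.9 pos [0.4456 0.1991 0.0857] w 0.0486 F [-0.2 -0.3 -0.8] grip 0.0
turn first deg [-0.1 -0.1 -0.1] then shift cm [0.02 0.12 0.17]
width: 0.0125
grip_force: 69.2
t: 15.32
tool_pos: [0.444, 0.1983, 0.203]
tcp_rot: [0.998, 0.065, -0.001, 0.001]
wrist_force: [-0.5, -0.6, -2.6]
width: 0.0124
grip_force: 69.0
t 15.3 pos [0.444  0.1983 0.203 ] w 0.0124 F [-0.5 -0.6 -2.6] grip 69.0
turn first deg [0.1 0.1 8.9] then shift cm [18.88 14.44  0.3 ]
t 15.3 pos [0.444  0.1983 0.203 ] w 0.0124 F [-0.5 -0.6 -2.6] grip 69.0
turn first deg [ 0.1  0.1 17.9] then shift cm [17.94 44.1   0.3 ]
```

Also light. It goes to the middle slot (.629,.049).

```bash

python3 -m pendant '0 0 0 0 0 4.5; 0 0 0 0 0 4.4; 4.7 3.6 0 0 0 0; 4.7 3.6 0 0 0 0; 4.7 3.6 0 0 0 0; 4.7 3.6 0 0 0 0; 0 0 0 0 0 0; 0 0 0 0 0 0'|tail -2
python3 go.py .629 .049 .089 -1.5
python3 -m pendant '0 0 5 0 0 0; 0 0 4.5 0 0 0; 0 0 1.5 0 0 0; 0 0 0.3 0 0 0; 0 0 0.2 0 0 0; 0 0 0 0 0 0; 0 0 0 0 0 0'
python3 -m pendant '0 0 0 0 0 0; 0 0 0 0 0 0' 110|tail -1
python3 -m pendant '0 0 -5 0 0 0; 0 0 -5 0 0 0; 0 0 -5 0 0 0; 0 0 -3 0 0 0; 0 0 0 0 0 0; 0 0 0 0 0 0'|head -2
python3 go.py .454 .302 .084 -12.3
```

```text
width: 0.0125
grip_force: 69.1
t 16.3 pos [0.6283 0.0495 0.2027] w 0.0125 F [-0.   0.6 -2.3] grip 69.1
turn first deg [ 0.   0.2 -0. ] then shift cm [ 0.08  0.05 11.37]
t: 17.2
tool_pos: [0.6293, 0.0502, 0.0904]
tcp_rot: [1.0, -0.013, 0.001, -0.0]
wrist_force: [-0.7, 0.1, -2.0]
width: 0.0128
grip_force: 69.1
grip_force: 0.0
t: 18.2
tool_pos: [0.6284, 0.05, 0.2688]
t 18.2 pos [0.6284 0.05   0.2688] w 0.0486 F [ 0.2 -1.  -1.5] grip 0.0
turn first deg [-0.   0.  10.8] then shift cm [-22.41 -20.91  18.48]
```

```bash

python3 -m pendant '0 0 0 0 0 5.4; 0 0 0 0 0 5.4; -4.2 -3.9 0 0 0 0; -4.2 -3.9 0 0 0 0; -4.2 -3.9 0 0 0 0; -4.2 -3.9 0 0 0 0; -4.2 -3.9 0 0 0 0; 0 0 0 0 0 0'|head -1
python3 -m pendant '0 0 0 0 0 0'|head -1
python3 look.py; python3 go.py .455 .302 .084 -12.3
```

```text
t: 19.2
t: 19.32
box [495.  16.] [0.6061 0.052 ] [37. 60.] 87.7
box [580.   9.] [ 0.5927 -0.0456] [22. 61.] 78.9
box [227. 187.] [0.4778 0.4008] [59. 82.] 2.3
box [304. 188.] [0.4556 0.3036] [58. 82.] 167.7
handle [217. 196.] [0.478  0.4006] [13. 50.] 3.2 0.0796
handle [303. 197.] [0.456  0.3031] [13. 49.] 167.7 0.0798
t 19.4 pos [0.465  0.2846 0.2685] w 0.0484 F [ 0.2 -0.8 -0.8] grip 0.0
turn first deg [0.1 0.  0. ] then shift cm [-1.35 -1.49 18.45]
```

```bash

python3 -m pendant '-1.3 -1.5 4.6 0 0 0; 0 0 4.8 0 0 0; 0 0 4.5 0 0 0; 0 0 3.7 0 0 0; 0 0 0.8 0 0 0; 0 0 0 0 0 0; 0 0 0 0 0 0'|tail -4
python3 go.py .455 .302 .084 -12.3
python3 -m pendant '0 0 0 0 0 0; 0 0 0 0 0 0; 0 0 0 0 0 0; 0 0 0 0 0 0' 255 80|tail -2
python3 -m pendant '0 0 -3 0 0 0; 0 0 -4 0 0 0; 0 0 -4 0 0 0; 0 0 -1 0 0 0; 0 0 0 0 0 0; 0 0 0 0 0 0; 0 0 0 0 0 0'
python3 go.py .6316 .149 .2 -1.5;python3 go.py .5400 -.268 .2 -10.5
```

```text
tcp_rot: [0.994, -0.107, 0.001, -0.001]
wrist_force: [-0.2, -0.3, 0.6]
width: 0.0489
grip_force: 0.0
t 20.2 pos [0.4564 0.3031 0.0869] w 0.0489 F [-0.2 -0.3  0.6] grip 0.0
turn first deg [-0.1 -0.1  0. ] then shift cm [-0.12  0.14  0.29]
width: 0.0125
grip_force: 79.9
t: 21.62
tool_pos: [0.4549, 0.302, 0.2035]
tcp_rot: [0.994, -0.107, -0.001, 0.001]
wrist_force: [0.4, -0.0, -7.8]
width: 0.0122
grip_force: 79.8
t 21.6 pos [0.4549 0.302  0.2035] w 0.0122 F [ 0.4 -0.  -7.8] grip 79.8
turn first deg [  0.1   0.1 -10.8] then shift cm [18.07 14.83  0.35]
t 21.6 pos [0.4549 0.302  0.2035] w 0.0122 F [ 0.4 -0.  -7.8] grip 79.8
turn first deg [ 0.2  0.1 -1.8] then shift cm [18.76 54.49  0.35]
```

7.8 N, so this is the full box. I'm carrying it above the cradle.

```bash

python3 -m pendant '1.5 4.5 0 0 0 -1.8; 1.5 4.5 0 0 0 0; 1.5 4.5 0 0 0 0; 1.5 4.5 0 0 0 0; 1.5 4.5 0 0 0 0; 1.5 4.5 0 0 0 0; 1.5 4.5 0 0 0 0; 1.5 4.5 0 0 0 0' - 100|tail -1
python3 -m pendant '1.7 4.6 0 0 0 0; 1.7 4.6 0 0 0 0; 1.7 4.6 0 0 0 0; 1.6 4.6 0 0 0 0; 0 0 0 0 0 0; 0 0 0 0 0 0; 0 0 0 0 0 0'|tail -2
python3 go.py .5400 -.268 .0925 -10.5
python3 - <<'E'
from h import *
pic,P=world('wrist'); save('w3',pic)
hsv=cv2.cvtColor(pic,cv2.COLOR_RGB2HSV)
blue=(cv2.inRange(hsv,(100,120,40),(122,255,255))>0)
m=blue&(abs(P[...,0]-.54)<.08)&(abs(P[...,1]+.268)<.08)&(P[...,2]>.155)&(P[...,2]<.18); print('held lid',rect(P[m][:,:2]),np.nanmedian(P[m][:,2]))
m=((hsv[...,0]>18)&(hsv[...,0]<35)&(hsv[...,1]>120)&(P[...,2]<.035)&(abs(P[...,0]-.54)<.07)&(abs(P[...,1]+.268)<.06)).astype(np.uint8)
n,l,st,ce=cv2.connectedComponentsWithStats(m)
for i in range(1,n):
    if st[i,4]>15: print('lip',P[l==i].mean(0).round(4),rect(P[l==i][:,:2]),ce[i].round(),st[i,4])
pic,P=world('top'); hsv=cv2.cvtColor(pic,cv2.COLOR_RGB2HSV)
m=((hsv[...,0]>18)&(hsv[...,0]<35)&(hsv[...,1]>120)&(P[...,2]<.035)&(abs(P[...,0]-.54)<.07)&(abs(P[...,1]+.268)<.06)); print('top lips',m.sum()) 
blue=(cv2.inRange(hsv,(100,120,40),(122,255,255))>0)
m=blue&(abs(P[...,0]-.54)<.08)&(abs(P[...,1]+.268)<.08)&(P[...,2]>.155)&(P[...,2]<.18); print('top held lid',m.sum(),rect(P[m][:,:2]) if m.sum()>10 else '')
E
```

```text
grip_force: 102.0
width: 0.0114
grip_force: 102.5
t 23.5 pos [ 0.539  -0.2657  0.2049] w 0.0114 F [ 1.  -0.1 -7.7] grip 102.5
turn first deg [-0.   0.   0.1] then shift cm [ 0.14  0.21 11.24]
held lid (array([ 0.54892596, -0.26787125]), array([59.12353516, 61.22619629]), np.float32(169.70638)) 0.16867546582866771
lip [ 0.5899 -0.2753  0.0185] (array([ 0.58979309, -0.2753483 ]), array([ 3.83985686, 37.63891983]), np.float32(79.46506)) [317. 141.] 141
lip [ 0.5701 -0.2336  0.0148] (array([ 0.56967157, -0.23350096]), array([ 5.44956541, 13.42687225]), np.float32(167.26389)) [284. 166.] 82
lip [ 0.5564 -0.307   0.016 ] (array([ 0.55554462, -0.30791766]), array([ 7.59547043, 15.1693325 ]), np.float32(170.63788)) [351. 166.] 88
top lips 0
top held lid 0
```

View pics/w3.png

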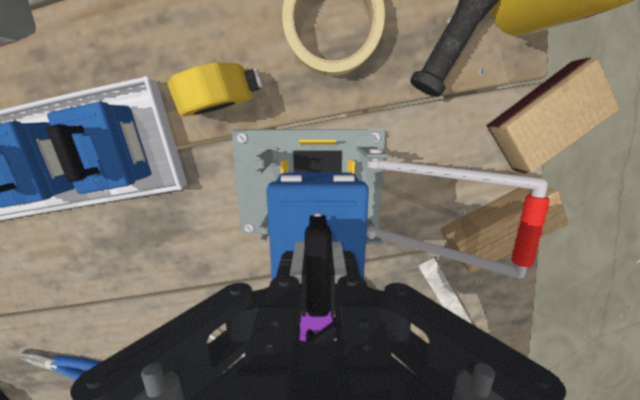

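The box hangs straight over the seat, and the bail is clear. I'm nudging by (0.25, 0.1) cm and lowering.

```bash

python3 -m pendant '0.25 0.1 4 0 0 0; 0 0 3 0 0 0; 0 0 2 0 0 0; 0 0 0.7 0 0 0; 0 0 0.7 0 0 0; 0 0 0.4 0 0 0; 0 0 0 0 0 0; 0 0 0 0 0 0'
python3 go.py .5415 -.267 .0925 -10.5
```

```text
t: 24.6
tool_pos: [0.5418, -0.2681, 0.0979]
tcp_rot: [0.996, -0.091, 0.0, 0.0]
wrist_force: [0.3, 0.8, -7.6]
width: 0.0116
grip_force: 102.6
t 24.6 pos [ 0.5418 -0.2681  0.0979] w 0.0116 F [ 0.3  0.8 -7.6] grip 102.6
turn first deg [ 0.  -0.1  0. ] then shift cm [-0.04 -0.1   0.54]
```

```bash

python3 -m pendant '0 -0.1 0.2 0 0 0; 0 0 0.2 0 0 0; 0 0 0.1 0 0 0; 0 0 0.1 0 0 0; 0 0 0 0 0 0'
python3 go.py .5415 -.267 .0925 -10.5
```

```text
t: 25.22
tool_pos: [0.5416, -0.2668, 0.0925]
tcp_rot: [0.996, -0.091, 0.0, 0.0]
wrist_force: [-3.5, 4.7, 4.7]
width: 0.0117
grip_force: 104.2
t 25.2 pos [ 0.5416 -0.2668  0.0925] w 0.0117 F [-3.5  4.7  4.7] grip 104.2
turn first deg [ 0.  -0.   0.1] then shift cm [-0.01  0.02 -0.  ]
```

```bash

python3 -m pendant '0 0 0 0 0 0; 0 0 0 0 0 0; 0 0 0 0 0 0;0 0 0 0 0 0' 130|tail -3
python3 -m pendant '0 0 -5 0 0 0; 0 0 -5 0 0 0; 0 0 -5 0 0 0; -2 0 -1.5 0 0 0; 0 0 0 0 0 0; 0 0 0 0 0 0'|head -2
python3 look.py w4
```

```text
wrist_force: [0.5, -0.4, 0.9]
width: 0.0419
grip_force: 0.0
t: 26.48
tool_pos: [0.5219, -0.2633, 0.2558]
box [127. 127.] [ 0.6278 -0.0523] [60. 82.] 177.8
box [ 51. 142.] [0.6304 0.0481] [60. 82.] 179.0
box [317. 166.] [ 0.5408 -0.2668] [58. 82.] 170.0
handle [102. 130.] [ 0.6276 -0.0515] [14. 50.] 178.4 0.0819
handle [ 23. 146.] [0.6303 0.0475] [14. 51.] 179.2 0.081
handle [317. 173.] [ 0.541  -0.2667] [13. 50.] 169.7 0.0859
handle [322. 296.] [ 0.3849 -0.2443] [14. 50.] 120.9 0.0793
```

View pics/w4.png

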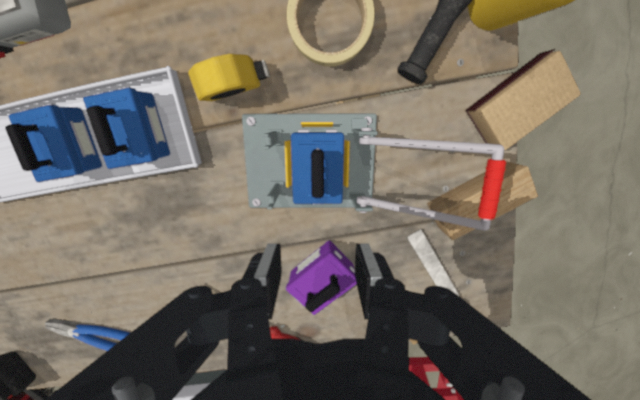

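The full box stands seated in the cradle at (318,167), square to the lips. The bail grip is at (492,187). I'll measure the grip and swing the bail over.

```bash

python3 -m pendant '0.5 5 0 0 0 0; 0.5 5 0 0 0 0; 0.5 4 0 0 0 0; 0 0 0 0 0 0; 0 0 0 0 0 0'|head -1
python3 - <<'E'
from h import *
pic,P=world('wrist'); hsv=cv2.cvtColor(pic,cv2.COLOR_RGB2HSV)
m=((hsv[...,0]<8)|(hsv[...,0]>172))&(hsv[...,1]>140)&(hsv[...,2]>80)&(P[...,2]>.11)&(P[...,0]>.45)
print(m.sum(),rect(P[m][:,:2]), np.nanpercentile(P[m][:,2],95))
E
python3 go.py .515 -.411 .154 -10.5
```

```text
t: 27.15
942 (array([ 0.51274237, -0.40069644]), array([50.745327 , 82.1809082]), np.float32(97.05627)) 0.15348770882739513
t 27.2 pos [ 0.5113 -0.4033  0.2553] w 0.0419 F [ 0.7 -0.3  0.2] grip 0.0
turn first deg [-0.   0.1  0.1] then shift cm [ 0.5   0.69 10.13]
```

```bash

python3 -m pendant '0.3 0.9 3.5 0 0 0; 0 0 3.4 0 0 0; 0 0 3.4 0 0 0; 0 0 0 0 0 0; 0 0 0 0 0 0'|head -2
python3 go.py .514 -.413 .1525 -10.5
python3 -m pendant '0 0 0 0 0 0; 0 0 0 0 0 0' 175|tail -2
python3 -m pendant '0 -2.24 -2.09 0 0 0; 0 -2.68 -1.49 0 0 0; 0 -2.97 -0.79 0 0 0; 0 -3.07 -0.06 0 0 0; 0 -2.99 0.69 0 0 0; 0 -2.73 1.4 0 0 0; 0 -2.32 2.02 0 0 0; 0 -1.76 2.52 0 0 0'
python3 -m pendant '0 0 0 0 0 0; 0 0 0 0 0 0'|tail -4
python3 go.py .553 -.208 .129 -10.5
```

```text
t: 27.82
tool_pos: [0.5136, -0.413, 0.1548]
t 27.8 pos [ 0.5136 -0.413   0.1548] w 0.0417 F [0.8 0.3 1. ] grip 0.0
turn first deg [ 0.1 -0.1  0.1] then shift cm [ 0.04 -0.01  0.23]
width: 0.0265
grip_force: 0.0
t: 29.08
tool_pos: [0.5511, -0.2082, 0.1322]
tcp_rot: [0.996, -0.091, 0.001, 0.0]
wrist_force: [0.4, -0.9, 0.9]
width: 0.0271
grip_force: 0.4
tcp_rot: [0.996, -0.091, 0.001, 0.0]
wrist_force: [0.0, -0.4, 0.7]
width: 0.0269
grip_force: 0.0
t 29.3 pos [ 0.5508 -0.2093  0.1324] w 0.0269 F [ 0.  -0.4  0.7] grip 0.0
turn first deg [ 0.  -0.1  0.1] then shift cm [ 0.19 -0.17  0.34]
```

```bash

python3 -m pendant '0 0 -4 0 0 0; 0 0 -4 0 0 0; 0 0 0 0 0 0; 0 0 0 0 0 0'|head -1
python3 -m pendant '0 0 0 0 0 0; 0 0 0 0 0 0; 0 0 0 0 0 0' 255|tail -2
python3 - <<'E'
from h import *
pic,P=world('wrist'); hsv=cv2.cvtColor(pic,cv2.COLOR_RGB2HSV); save('w5',pic)
m=((hsv[...,0]<8)|(hsv[...,0]>172))&(hsv[...,1]>140)&(hsv[...,2]>80)&(P[...,2]>.05)&(P[...,0]>.48)&(P[...,2]<.17)
q=P[m]; q=q[np.linalg.norm(q[:,:2]-np.median(q[:,:2],0),axis=1)<.035]
print(m.sum(),rect(q[:,:2]), np.nanpercentile(q[:,2],95))
E
python3 go.py .551 -.209 .16 -10.5
```

```text
t: 29.82
width: -0.0001
grip_force: 0.0
891 (array([ 0.55504456, -0.21299464]), array([13.64890099, 42.25914001]), np.float32(169.22263)) 0.13545398387886062
t 30.2 pos [ 0.5502 -0.209   0.2109] w 0.0001 F [0.2 0.3 0.8] grip 0.0
turn first deg [0.  0.  0.1] then shift cm [ 0.08 -0.01  5.09]
```

```bash

python3 -m pendant '0 0 3 0 0 0; 0 0 1.9 0 0 0; 0 0 0 0 0 0'|head -2
python3 -m pendant '0 -0.15 0.9 0 0 0; 0 -0.15 0.9 0 0 0; 0 -0.15 0.9 0 0 0; 0 -0.15 0.9 0 0 0; 0 -0.15 0.8 0 0 0; 0 -0.15 0.8 0 0 0; 0 -0.1 0.6 0 0 0; 0 0 0 0 0 0'
python3 -m pendant '0 0 0.3 0 0 0; 0 0 0.3 0 0 0; 0 0 0.2 0 0 0; 0 0 0 0 0 0'
python3 go.py .5535 -.198 .096 -10.5
```

```text
t: 30.62
tool_pos: [0.5494, -0.2088, 0.1608]
t: 31.62
tool_pos: [0.5518, -0.1991, 0.1037]
tcp_rot: [0.996, -0.091, -0.001, 0.0]
wrist_force: [0.5, 0.8, 0.0]
width: 0.0002
grip_force: 0.0
t: 32.12
tool_pos: [0.5521, -0.1992, 0.0962]
tcp_rot: [0.996, -0.091, -0.0, 0.0]
wrist_force: [-0.1, 0.6, -0.5]
width: -0.0
grip_force: 0.0
t 32.1 pos [ 0.5521 -0.1992  0.0962] w -0.0 F [-0.1  0.6 -0.5] grip 0.0
turn first deg [0. 0. 0.] then shift cm [ 0.12 -0.14  0.02]
```

```bash

python3 -m pendant '0 0 0.2 0 0 0; 0 0 0 0 0 0'|sed -n '2p;4p'
python3 -m pendant '0 0 0.2 0 0 0; 0 0 0 0 0 0'|sed -n '2p;4p'
python3 -m pendant '0 0 -5 0 0 0; 0 0 -5 0 0 0; 0 0 -4 0 0 0; 0 0 0 0 0 0; 0 0 0 0 0 0'|head -1
python3 look.py w6
```

```text
tool_pos: [0.5523, -0.1992, 0.0957]
wrist_force: [-4.0, 2.1, 11.6]
tool_pos: [0.5524, -0.1992, 0.0953]
wrist_force: [-9.1, 5.0, 24.7]
t: 33.25
box [175. 143.] [ 0.628  -0.0512] [60. 81.] 178.6
box [ 93. 159.] [0.6304 0.0477] [59. 81.] 178.9
box [381. 153.] [ 0.5797 -0.273 ] [ 5. 59.] 79.3
box [377. 190.] [ 0.5382 -0.2655] [59. 59.] 79.7
handle [155. 149.] [ 0.6277 -0.0516] [14. 50.] 178.0 0.0821
handle [ 66. 165.] [0.6301 0.048 ] [15. 51.] 0.4 0.0813
handle [385. 194.] [ 0.5416 -0.2666] [14. 50.] 169.4 0.0857
```

View pics/w6.png

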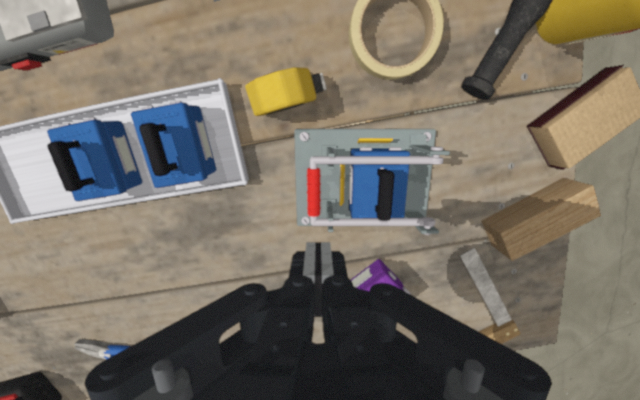

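The bail lies across the lid in its catches (arms at rows 160 and 222, grip at (314,192)), and it resisted 25 N at the stop. Next is the last box.

```bash

python3 - <<'E'
from h import *
pic,P=world('wrist'); hsv=cv2.cvtColor(pic,cv2.COLOR_RGB2HSV)
m=((hsv[...,0]<8)|(hsv[...,0]>172))&(hsv[...,1]>140)&(hsv[...,2]>80); m[:165]=0;m[220:]=0;m[:,:300]=0;m[:,330:]=0
q=P[m]; print('grip',np.nanmedian(q,0).round(4),np.nanpercentile(q[:,2],[75,95]).round(4))
E
python3 -m pendant '0 0 -3 0 0 -6.8; 0 0 0 0 0 -6.7; -0.41 -5.47 0 0 0 0; -0.41 -5.47 0 0 0 0; -0.41 -5.47 0 0 0 0; -0.41 -5.47 0 0 0 0; -0.41 -5.47 0 0 0 0; -0.41 -5.47 0 0 0 0' 110|head -1
python3 -m pendant '-0.41 -5.47 0 0 0 0; -0.41 -5.47 0 0 0 0; -0.41 -5.47 0 0 0 0; -0.41 -5.47 0 0 0 0; 0 0 0 0 0 0; 0 0 0 0 0 0; 0 0 0 0 0 0'|head -1
python3 look.py; python3 go.py .477 .400 .084 3
```

```text
grip [ 0.5549 -0.1954  0.0704] [0.0712 0.072 ]
t: 34.35
t: 35.22
box [574.  69.] [0.6298 0.051 ] [61. 83.] 179.1
box [630.  88.] [ 0.6233 -0.0197] [20. 79.] 13.5
box [271. 180.] [0.4782 0.4014] [58. 82.] 2.7
handle [604.  66.] [0.6298 0.0513] [16. 51.] 177.5 0.0815
handle [266. 189.] [0.478  0.4015] [13. 50.] 2.6 0.0797
t 35.3 pos [0.4823 0.3438 0.2622] w 0.0485 F [ 0.4  0.2 -0. ] grip 0.0
turn first deg [ 0.  0. -0.] then shift cm [-0.24 -5.64 17.82]
```

```bash

python3 -m pendant '-0.2 -5.7 0 0 0 0; 0 0 4.6 0 0 0; 0 0 4.6 0 0 0; 0 0 4.4 0 0 0; 0 0 3.4 0 0 0; 0 0 0.8 0 0 0; 0 0 0 0 0 0; 0 0 0 0 0 0'|tail -3
python3 go.py .4775 .4005 .084 3
python3 -m pendant '0 0 0 0 0 0; 0 0 0 0 0 0; 0 0 0 0 0 0; 0 0 0 0 0 0' 255 70|tail -2
python3 -m pendant '0 0 -3 0 0 0; 0 0 -4 0 0 0; 0 0 -4 0 0 0; 0 0 -1 0 0 0; 0 0 0 0 0 0; 0 0 0 0 0 0; 0 0 0 0 0 0'|tail -3
python3 go.py .6316 .149 .2 -1.5
```

```text
wrist_force: [0.3, 0.2, 0.8]
width: 0.0485
grip_force: 0.0
t 36.3 pos [0.4779 0.4024 0.0861] w 0.0485 F [0.3 0.2 0.8] grip 0.0
turn first deg [-0.1 -0.1  0. ] then shift cm [-0.05  0.19  0.21]
width: 0.0123
grip_force: 69.8
wrist_force: [-1.0, 0.9, -2.4]
width: 0.0129
grip_force: 68.7
t 37.6 pos [0.4766 0.4012 0.2026] w 0.0129 F [-1.   0.9 -2.4] grip 68.7
turn first deg [0.1 0.1 4.5] then shift cm [16.15 24.8   0.26]
```

```bash

python3 -m pendant '0 0 0 0 0 4.5; 3.23 4.96 0 0 0 0; 3.23 4.96 0 0 0 0; 3.23 4.96 0 0 0 0; 3.23 4.96 0 0 0 0; 3.23 4.96 0 0 0 0; 0 0 0 0 0 0; 0 0 0 0 0 0'|tail -3
python3 go.py .6316 .149 .089 -1.5; python3 look.py w7
```

```text
wrist_force: [-0.6, 0.2, -2.3]
width: 0.0125
grip_force: 69.0
t 38.6 pos [0.632  0.1492 0.2033] w 0.0125 F [-0.6  0.2 -2.3] grip 69.0
turn first deg [ 0.   0.1 -0. ] then shift cm [-0.04  0.02 11.43]
box [411. 190.] [0.6316 0.0511] [59. 82.] 178.4
box [501. 190.] [ 0.6285 -0.0484] [60. 83.] 178.3
handle [424. 202.] [0.6309 0.0507] [13. 51.] 177.7 0.0826
handle [527. 202.] [ 0.629  -0.0484] [15. 51.] 2.6 0.082
handle [623. 379.] [ 0.3845 -0.2405] [13. 49.] 122.9 0.0759
```

View pics/w7.png

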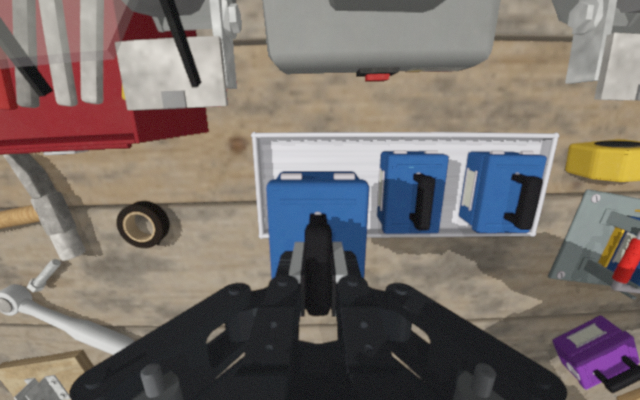

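The held box is over the free left part of the tray, with the other two at (411,190) and (501,190). I'm lowering it.

```bash

python3 -m pendant '0 0 5 0 0 0; 0 0 4.5 0 0 0; 0 0 1.5 0 0 0; 0 0 0.3 0 0 0; 0 0 0.2 0 0 0; 0 0 0 0 0 0; 0 0 0 0 0 0'
python3 -m pendant '0 0 0 0 0 0; 0 0 0 0 0 0' 110|tail -1
python3 -m pendant '0 0 -5 0 0 0; 0 0 -5 0 0 0; 0 0 -5 0 0 0; -5 0 -3 0 0 0; -5 0 0 0 0 0; -4 0 0 0 0 0; 0 0 0 0 0 0; 0 0 0 0 0 0'|head -1
python3 look.py w8
python3 - <<'E'
from h import *
pic,P=world('top'); save('t3',pic); print([b for b in boxes(pic,P)])
E
```

```text
t: 39.58
tool_pos: [0.6327, 0.1499, 0.0905]
tcp_rot: [1.0, -0.013, 0.001, -0.0]
wrist_force: [0.5, 0.3, -2.4]
width: 0.0121
grip_force: 68.9
grip_force: 0.0
t: 40.83
box [318.  58.] [0.6321 0.1492] [57. 82.] 178.8
box [404.  58.] [0.6301 0.0511] [59. 83.] 179.1
box [488.  61.] [ 0.6274 -0.0488] [60. 83.] 178.2
box [629. 141.] [ 0.537  -0.2427] [27. 74.] 3.1
handle [318.  52.] [0.6317 0.1494] [13. 51.] 178.9 0.0827
handle [415.  53.] [0.6296 0.0502] [14. 50.] 179.5 0.0826
handle [510.  56.] [ 0.6273 -0.0486] [15. 50.] 0.3 0.0822
handle [614. 260.] [ 0.383  -0.2417] [15. 51.] 120.1 0.0782
[(array([287., 148.]), array([0.6301, 0.1281]), array([23., 83.]), np.float32(1.7)), (array([319., 151.]), array([0.6279, 0.0479]), array([57., 84.]), np.float32(178.3)), (array([359., 152.]), array([ 0.6256, -0.0513]), array([57., 84.]), np.float32(178.1)), (array([444., 190.]), array([ 0.5329, -0.2661]), array([60., 74.]), np.float32(170.0))]
```

View pics/w8.png

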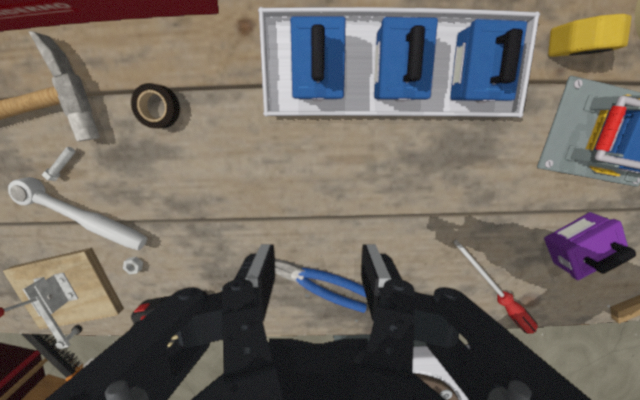

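View pics/t3.png

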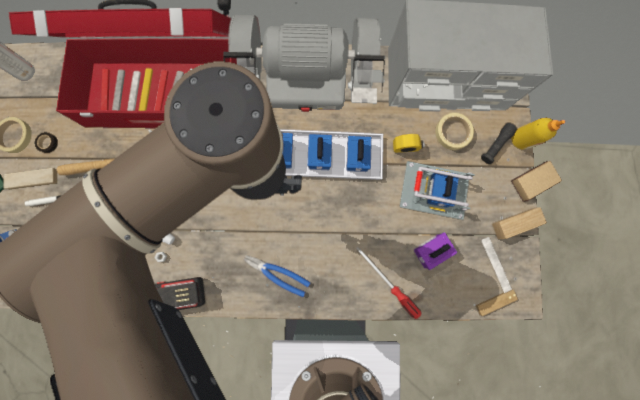

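Three boxes stand in the tray at (318,58), (404,58) and (488,61) in the wrist view. The cradle is closed over the full box at (440,188) in the top view. No other blue box is left and the robot is clear.

```bash
python3 -c "
from rig import workorder; print(workorder.hand_in())"
```

```text
the job is handed in; nothing more can be done
None
```

The job is handed in: the full box (about 0.8 kg) stands in the cradle with the bail fully down, and the three light boxes stand upright in the tray; hand-in returned no verdict.

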